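Snap the cross rod into the spring clips of the breadboard stand

ROBOT

A 7-joint arm with a two-finger parallel gripper is mounted at the origin on the work surface. World frame = base frame: x ahead of the robot, y to its left, z up, the work surface at z = 0. Lengths are in m, angles in rad, forces in N, time in s.
With the tool pointing down it reaches from about 0.425 to 0.925 m from the base axis. Payload 6.8 kg.
Tool frame: the origin (TCP) lies at the centre of the arm's flange, where the gripper is bolted on; the fingertips stand env.nose_length ahead of it and the grasp point (between the pads) lies 163 mm ahead of it (env.nose_length is the distance from the TCP to the fingertips, in m); z points along the fingers, y is the line along which they close (so a half turn about z gives the same grasp; the last joint's range is limited). The gripper opens to 88 mm and grips with 3 to 60 N. Pads are 20 mm wide; open, the fingers measure 115 mm over their backs; the gripper's body (75 mm by 178 mm) begins 61 mm behind the grasp point.
Start: joints at [-1.382, 0.477, 0.022, 1.555, -0.011, 1.109, -0.083], TCP at [0.197, 0.646, 0.405] pointing down, gripper open.
Joint ranges: [-2.96, 2.96], [-0.34, 2.1], [-1.41, 1.46], [0.24, 2.44], [-1.37, 4.51], [0.17, 1.92], [-2.96, 2.96]. Speed limits (rad/s): [2.39, 2.39, 3.14, 3.14, 3.14, 3.14, 3.14].

INTERFACE

Orientations are given as a unit quaternion [x, y, z, w].
In Python, from workcell import sensors, optics, workorder, env gives the robot as it stands.
- The arm moves only by the tool send_rows, never from a script. Its argument "moves" is text: rows parted by semicolons, each of 7 numbers parted by spaces: the turn, a rotation vector about the world's x, y, z each as a share of 2 rad, from -1 to 1, then the shift along the world's x, y, z each as a share of 100 mm, from -1 to 1, then the finger opening in mm, from 0 to 87.8. A call has exactly 8 rows; each row is the pose to reach, as a shift and turn from the pose commanded when the call began; what a row does not reach only later rows make up. A row lasts 1/10 s, in which the tool goes at most 50 mm and 8.59 degrees, less where a joint would pass 70% of its speed; a pose out of reach is approached as far as the arm can. A call with a number of a shift or a turn outside -1 to 1 is refused whole. A call with a gripper value outside its range is refused whole. The fingers move at their own pace and stop on an object; the grip force is fixed at half the most. Time passes only in rows, so rows that repeat a pose let the fingers close, or fill a call up. It gives the time, the measured TCP pose, the force, the opening and the grip force at its end, in the units of the state.
- sensors.state(): the state, without advancing time (a new reading comes with each control period).
- optics.snapshot(name): name is "scene" or "top" or "wrist"; returns the picture (420x560x3 uint8, red, green, blue); there is no depth.
- optics.get_calibration(name): a dict with "fx", "fy", "cx", "cy" (pixels), "xyz" and "orientation" of the camera in the world. Camera axes: x right, y down, z forward; pixel columns grow to the right and rows downward; lengths in m; the calibration is good to about 2 mm. A picture is of the moment at which its call begins: read the wrist's pose just before it. get_calibration takes no time and is no camera call; for the wrist camera it gives the pose at the moment of the call.
- workorder.job_done(): hands the job in; it is judged then, once.
The state is a dict: "clock": time; "joints": joint angles; "dq": joint speeds; "effort": joint torques, N m; "position": TCP position; "eef_rot": TCP orientation; "contact_force": force on the tool from outside, world axes, zero at the start; "wrist_torque": the same for the moment, N m; "grip_width": finger opening in m; "finger_force": force on a finger pad.
Only numpy, scipy, OpenCV 4.12 (cv2) and the standard library are available. Lean on these libraries where they do the work, as an engineer would, in place of code of your own. Each camera call takes 0.05 s, during which the arm holds its last target. There are 200 camera calls.

TASK

Put the steel cross rod with the orange end caps back into the two spring clips on the black breadboard: lay it across the mouths of both clips and let go of it, then press it down from above past the orange sprung jaws until it is fully home in both forks and the jaws have closed over it. Leave the other things on the bench where they are.

Things in the scene. Friction and masses are not known exactly. Their poses are not given: they have to be found in the camera images.
- rod: steel cross rod, round, 12 mm diameter, 156 mm long overall, 0.1 to 0.2 kg, with a square orange cap 20 x 20 x 16 mm (16 along the rod) on each end; 124 mm of bare rod between the caps. Lies level on its caps on the bench, axis 10 mm above the surface. Origin at the middle of the rod, on its axis; its y axis runs along the rod
- stand: fixed clip stand: black breadboard 140 (x) x 190 (y) x 12 mm with two upright fork clips, centred at y = -45 and +45 mm, each 14 mm wide along y and 92 mm high, 76 mm free between them. Each opens upward between a fixed aluminium prong at -x and an orange sprung jaw at +x. The seated rod lies along y. Origin under the breadboard's centre, on the bench; z up
- seat (a point): where the middle of the rod's axis lies once fully seated: midway between the clips, 60 mm above the bench, 48 above the breadboard; axes as the stand's. A cap meets a clip 10 mm either way along y
- mouth (a point): where the middle of the rod's axis lies when it just rests in both mouths, on the jaws: 16 mm above the seat, 2.5 mm to -x. The mouths are Vs, sides 30 degrees from vertical, 34 mm wide at the top (16 mm above this point), narrowing to an 8 mm throat 5 mm below this point. Pressing the rod through both throats takes about 10 to 18 N in all
- jaw_left (a joint): orange sprung jaw of the clip at +y, hinged along y 34 mm below and 10 mm to +x of the seat; 0 = shut (sprung), grows to 0.45 rad as it is pushed outward to +x; about 0.1 while the rod passes
- jaw_right (a joint): the same jaw of the clip at -y
- multimeter: handheld yellow multimeter lying on its back, 190 x 95 x 43 mm; bystander; origin under its centre
- circuit_board: green circuit board with chips, 110 x 170 x 21 mm; bystander; origin under its centre
- screw_tray: blue plastic tray with six compartments, 110 x 150 x 30 mm; bystander; origin under its centre
- solder_spool: grey spool standing on its flange, 66 mm across, 48 mm high; bystander; origin under its centre
- lens: black lens standing upright, 62 mm across, 56 mm high; bystander; origin under its centre
- screwdriver: screwdriver lying flat, yellow handle at its -x end, about 200 mm long; bystander; origin under its middle
- mug: blue mug, 80 mm across, 95 mm high; bystander; origin under its centre
Not all that is in view belongs to the job. There is more than one size of the stand; the one meant has the size given above.

How it is judged:
By the outcome, as a careful person would: the job done as asked, in the order asked, and still so for the second after the job is handed in, with the robot touching nothing.
It also fails if it takes over 45 s, if anything falls off the work surface, if the arm or the gripper's body presses on something with over 40 N, if the wrist force passes 120 N, or if a joint passes its speed limit or range.

## Working session

There is one attempt and no reset: what is moved stays moved. The work goes in short steps, Python scripts to look and compute and a tool call to move; the robot and the scene stay as the last step left them, time stands still between calls to the robot, and variables do not carry over. Pictures are saved under pics/ and viewed, at most 10 in all, crops included, and the job is handed in when it is done.

Besides the shell and the picture viewer there is one more tool, called by a JSON object that holds its "op" and its "data". send_rows: Moves the arm, as the interface text tells. Its arguments: {"type":"object","properties":{"moves":{"type":"string"}},"required":["moves"]}

```bash
mkdir -p pics; ls
python3 - <<'E'
from workcell import sensors, optics, env
import cv2
s=sensors.state();print(s, env.nose_length)
for n in("scene","top"):
    im=optics.snapshot(n);cv2.imwrite(f"pics/{n}0.png",im[:,:,::-1]);print(n,optics.get_calibration(n))
E
```

```text
pics
{'clock': 0.0, 'joints': array([-1.38207694,  0.47778371,  0.02234769,  1.55640256, -0.0114813 ,
        1.10932564, -0.08308428]), 'dq': array([-4.44237273e-04, -2.32473784e-04,  6.57051040e-04,  2.71163354e-04,
        7.25705195e-05,  3.98285011e-04, -7.65984065e-04]), 'effort': array([-3.14129911e-04, -5.82851565e+01,  1.53431766e+00, -2.72633171e+01,
       -5.44106599e-02,  1.67216890e-02,  1.40536863e-04]), 'position': array([0.197344  , 0.64523159, 0.40371324]), 'eef_rot': array([ 1.47846099e-01,  9.89009974e-01, -8.93684785e-04, -5.64685802e-05]), 'contact_force': array([ 0.27355431, -0.272851  , -0.59081632]), 'wrist_torque': array([ 0.02401022, -0.04952013,  0.03667958]), 'finger_force': 0.0, 'grip_width': 0.08761760567857682} 0.182
scene {'fx': 434.40887779321764, 'fy': 434.40887779321764, 'cx': 278.4753715123508, 'cy': 208.27763125519581, 'xyz': array([ 1.3796543 , -0.68248109,  0.93742747]), 'orientation': array([ 0.81334283,  0.37858227, -0.19119412, -0.39823826])}
top {'fx': 532.9299106512278, 'fy': 532.9299106512278, 'cx': 280.13435813930533, 'cy': 198.90541350208633, 'xyz': array([ 0.25056548, -0.0014757 ,  1.43248963]), 'orientation': array([-0.69663507,  0.71167558, -0.06112029,  0.06694601])}
```

View pics/top0.png

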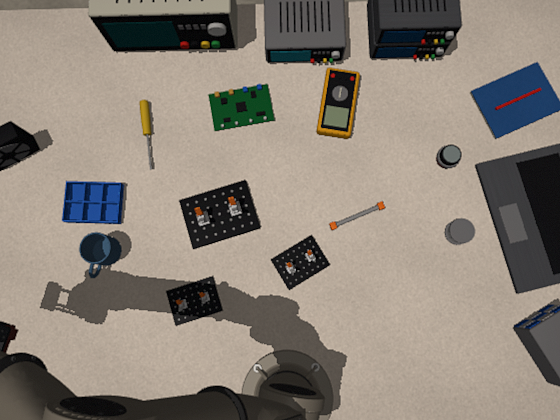

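View pics/scene0.png

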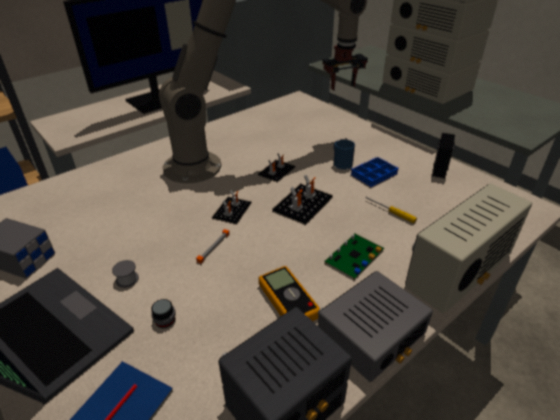

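The top view shows the rod with its orange caps at (333,226) and (381,205). Three stands could be the one meant: large at (220,214), middle at (300,262) and small at (195,300). By size (about 70x52 px, or 190x140 mm) the large one fits. I'll measure all of them and take a close crop.

```bash
cat > h.py <<'E'
import numpy as np, cv2
from scipy.spatial.transform import Rotation as R
from workcell import optics, sensors
def cast(c,px,z):
    px=np.atleast_2d(px).astype(float)
    d=np.c_[(px[:,0]-c["cx"])/c["fx"],(px[:,1]-c["cy"])/c["fy"],np.ones(len(px))]
    d=R.from_quat(c["orientation"]).apply(d); o=np.array(c["xyz"])
    return o+d*((z-o[2])/d[:,2])[:,None]
def proj(c,p):
    q=R.from_quat(c["orientation"]).inv().apply(np.atleast_2d(p)-c["xyz"])
    return np.c_[c["cx"]+c["fx"]*q[:,0]/q[:,2],c["cy"]+c["fy"]*q[:,1]/q[:,2]]
def orange(im):
    h=cv2.cvtColor(im,cv2.COLOR_RGB2HSV)
    return cv2.inRange(h,(3,140,90),(17,255,255))
def blobs(m,amin):
    n,_,st,ce=cv2.connectedComponentsWithStats(m)
    return [(ce[i],st[i,4]) for i in range(1,n) if st[i,4]>=amin]
E
python3 - <<'E'
from h import *
im=cv2.imread("pics/top0.png")[:,:,::-1].copy();c=optics.get_calibration("top")
for p,a in blobs(orange(im),6): print(p.round(1),a,cast(c,p,.01)[0].round(4),cast(c,p,.07)[0].round(4))
dark=(im.max(2)<60).astype(np.uint8)
roi=np.zeros_like(dark);roi[170:330,160:335]=1
m=cv2.morphologyEx(dark*roi,cv2.MORPH_CLOSE,np.ones((7,7)))
for k in cv2.findContours(m,cv2.RETR_EXTERNAL,cv2.CHAIN_APPROX_NONE)[0]:
    if cv2.contourArea(k)<700: continue
    w=cast(c,k[:,0],.012)[:,:2].astype(np.float32); print("board",cv2.minAreaRect(w),cv2.minAreaRect(k))
crop=np.hstack([cv2.resize(im[170:260,170:270],(400,360),interpolation=cv2.INTER_CUBIC),cv2.resize(im[170:260,315:415],(400,360),interpolation=cv2.INTER_CUBIC)])
cv2.imwrite("pics/crop1.png",crop[:,:,::-1])
E
```

```text
[231.4 200.1] 48 [0.5111 0.1399 0.01  ] [0.5001 0.1339 0.07  ]
[380.6 205.4] 43 [ 0.4876 -0.2634  0.01  ] [ 0.4776 -0.2523  0.07  ]
[197.8 210.6] 48 [0.4842 0.2312 0.01  ] [0.4743 0.2214 0.07  ]
[332.8 225.3] 45 [ 0.4362 -0.1324  0.01  ] [ 0.4284 -0.1269  0.07  ]
[309.1 252.1] 18 [ 0.3658 -0.0665  0.01  ] [ 0.3609 -0.0637  0.07  ]
[288.6 264.2] 17 [ 0.3348 -0.0114  0.01  ] [ 0.3313 -0.011   0.07  ]
[201. 294.] 7 [0.2618 0.221  0.01  ] [0.2613 0.2116 0.07  ]
[178. 302.] 7 [0.2423 0.2814 0.01  ] [0.2427 0.2694 0.07  ]
board ((0.24617375433444977, 0.23935531079769135), (0.09538119286298752, 0.12918628752231598), 16.139442443847656) ((193.8481903076172, 300.28851318359375), (36.621768951416016, 50.05853271484375), 72.75853729248047)
board ((0.3406473994255066, -0.041481345891952515), (0.09266430139541626, 0.1274803727865219), 30.028724670410156) ((299.9264831542969, 262.04412841796875), (35.328704833984375, 47.848106384277344), 59.03623962402344)
board ((0.47438469529151917, 0.1718970537185669), (0.13867340981960297, 0.18983210623264313), 16.252538681030273) ((219.33782958984375, 213.97299194335938), (50.5827751159668, 71.09526824951172), 72.89727020263672)
```

View pics/crop1.png

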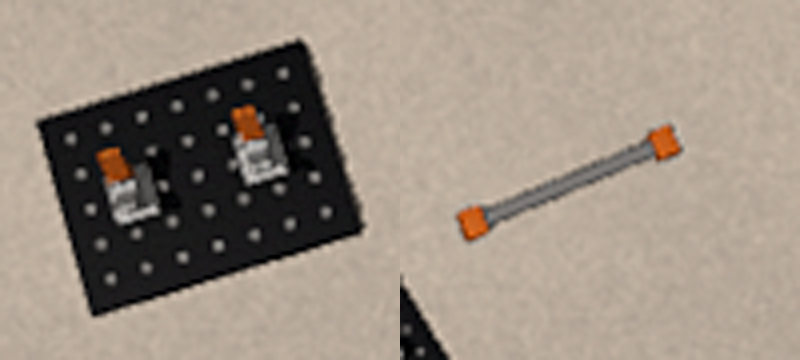

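The crop confirms the choice. The large stand measures 139x190 mm and its orange jaws are on the up/+x side. Its centre is (0.474, 0.172) with yaw about 16.3°. The rod's cap spacing measures 140.7 mm, with its middle at (0.462, -0.198) and yaw about 21.4°. Moving now.

{"op": "send_rows", "data": {"moves": "0 0 -0.011 0.125 -0.125 0 87;0 0 -0.022 0.25 -0.25 0 87;0 0 -0.033 0.375 -0.375 0 87;0 0 -0.045 0.5 -0.5 0 87;0 0 -0.056 0.625 -0.625 0 87;0 0 -0.067 0.75 -0.75 0 87;0 0 -0.079 0.875 -0.875 0 87;0 0 -0.09 1 -1 0 87"}}

```text
clock: 0.9
position: [0.2985, 0.5444, 0.4047]
eef_rot: [0.237, 0.971, 0.0, 0.0]
contact_force: [1.4, 0.1, -0.4]
grip_width: 0.0868
finger_force: 0.0
```

{"op": "send_rows", "data": {"moves": "0 0 -0.011 0.125 -0.125 0 87;0 0 -0.022 0.25 -0.25 0 87;0 0 -0.033 0.375 -0.375 0 87;0 0 -0.045 0.5 -0.5 0 87;0 0 -0.056 0.625 -0.625 0 87;0 0 -0.067 0.75 -0.75 0 87;0 0 -0.079 0.875 -0.875 0 87;0 0 -0.09 1 -1 0 87"}}

```text
clock: 1.7
position: [0.3984, 0.4444, 0.4047]
eef_rot: [0.323, 0.946, 0.0, -0.0]
contact_force: [0.1, 0.2, -0.1]
grip_width: 0.0872
finger_force: 0.0
```

{"op": "send_rows", "data": {"moves": "0 0 -0.011 0.08 -0.125 0 87;0 0 -0.022 0.16 -0.25 0 87;0 0 -0.033 0.24 -0.375 0 87;0 0 -0.045 0.32 -0.5 0 87;0 0 -0.056 0.4 -0.625 0 87;0 0 -0.067 0.48 -0.75 0 87;0 0 -0.079 0.56 -0.875 0 87;0 0 -0.09 0.65 -1 0 87"}}

```text
clock: 2.5
position: [0.463, 0.3445, 0.4047]
eef_rot: [0.407, 0.913, 0.0, -0.0]
contact_force: [0.2, 0.2, -0.5]
grip_width: 0.0873
finger_force: 0.0
```

{"op": "send_rows", "data": {"moves": "0 0 -0.011 0 -0.125 0 87;0 0 -0.022 0 -0.25 0 87;0 0 -0.033 0 -0.375 0 87;0 0 -0.045 0 -0.5 0 87;0 0 -0.056 0 -0.625 0 87;0 0 -0.067 0 -0.75 0 87;0 0 -0.079 0 -0.875 0 87;0 0 -0.09 0 -1 0 87"}}

```text
clock: 3.3
position: [0.4623, 0.2445, 0.4047]
eef_rot: [0.488, 0.873, 0.0, -0.0]
contact_force: [-0.6, 0.8, -0.1]
grip_width: 0.0869
finger_force: 0.0
```

Run:
```python
from h import *
c=optics.get_calibration("wrist");im=optics.snapshot("wrist");np.save("w1.npy",dict(c=c,im=im),allow_pickle=True)
cv2.imwrite("pics/w1.png",im[:,:,::-1]);print(c["xyz"],c["fx"])
for p,a in blobs(orange(im),20): print(p.round(1),a,cast(c,p,.07)[0].round(4))
```

```text
[0.42484286 0.3039467  0.38523231] 320.0459086327426
[110.2  55. ] 233 [0.2582 0.2734 0.07  ]
[102.9 117.8] 218 [0.2744 0.2193 0.07  ]
[280.1 225.1] 361 [0.4729 0.2163 0.07  ]
[258.5 290.8] 177 [0.492  0.1399 0.07  ]
```

{"op": "send_rows", "data": {"moves": "0 0 -0.011 0 -0.125 0 87;0 0 -0.022 0 -0.25 0 87;0 0 -0.033 0 -0.375 0 87;0 0 -0.045 0 -0.5 0 87;0 0 -0.056 0 -0.625 0 87;0 0 -0.067 0 -0.75 0 87;0 0 -0.079 0 -0.875 0 87;0 0 -0.09 0 -1 0 87"}}

```text
clock: 4.15
position: [0.4624, 0.1444, 0.4047]
eef_rot: [0.564, 0.826, 0.0, -0.0]
contact_force: [0.7, -0.6, 0.1]
grip_width: 0.0869
finger_force: 0.0
```

Run:
```python
from h import *
c=optics.get_calibration("wrist");im=optics.snapshot("wrist");np.save("w2.npy",dict(c=c,im=im),allow_pickle=True)
cv2.imwrite("pics/w2.png",im[:,:,::-1]);print(c["xyz"],c["fx"])
for p,a in blobs(orange(im),20): print(p.round(1),a,cast(c,p,.07)[0].round(4))
```

```text
[0.43599126 0.20943771 0.38521312] 320.0459086327426
[120.   55.8] 234 [0.275  0.2118 0.07  ]
[325.2 130.9] 350 [0.4739 0.2184 0.07  ]
[313.5 222. ] 393 [0.4985 0.1301 0.07  ]
[132.4 274.7] 203 [0.3397 0.0047 0.07  ]
[194.2 363.6] 265 [ 0.4351 -0.0797  0.07  ]
```

View pics/w2.png

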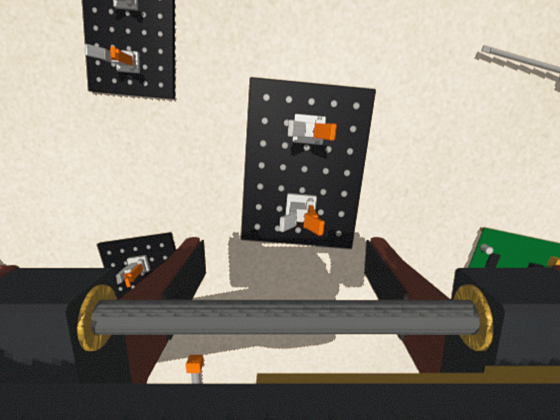

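The picture shows the target stand face-on: orange jaws at (325,131) and (313,222), board corners near (250,78) and (352,247). I'll move on to the rod and overshoot a little so that both caps are in view.

{"op": "send_rows", "data": {"moves": "0 0 0 0 -0.125 0 87;0 0 0 0 -0.25 0 87;0 0 0 0 -0.375 0 87;0 0 0 0 -0.5 0 87;0 0 0 0 -0.625 0 87;0 0 0 0 -0.75 0 87;0 0 0 0 -0.875 0 87;0 0 0 0 -1 0 87"}}

```text
clock: 5.0
position: [0.4624, 0.0444, 0.4047]
eef_rot: [0.563, 0.826, 0.0, -0.0]
contact_force: [-1.1, 0.0, 0.6]
grip_width: 0.0869
finger_force: 0.0
```

{"op": "send_rows", "data": {"moves": "0 0 0 0 -0.125 0 87;0 0 0 0 -0.25 0 87;0 0 0 0 -0.375 0 87;0 0 0 0 -0.5 0 87;0 0 0 0 -0.625 0 87;0 0 0 0 -0.75 0 87;0 0 0 0 -0.875 0 87;0 0 0 0 -1 0 87"}}

```text
clock: 5.8
position: [0.4624, -0.0555, 0.4047]
eef_rot: [0.563, 0.826, 0.0, 0.0]
contact_force: [0.7, -0.5, -0.2]
grip_width: 0.0868
finger_force: 0.0
```

{"op": "send_rows", "data": {"moves": "0 0 0 0 -0.125 0 87;0 0 0 0 -0.25 -0.1 87;0 0 0 0 -0.375 -0.2 87;0 0 0 0 -0.5 -0.3 87;0 0 0 0 -0.625 -0.4 87;0 0 0 0 -0.75 -0.5 87;0 0 0 0 -0.875 -0.6 87;0 0 0 0 -1 -0.7 87"}}

```text
clock: 6.6
position: [0.4623, -0.1555, 0.3342]
eef_rot: [0.563, 0.826, -0.0, 0.0]
contact_force: [-0.5, 0.2, 0.1]
grip_width: 0.0871
finger_force: 0.0
```

{"op": "send_rows", "data": {"moves": "0 0 0 0.05 -0.15 -0.05 87;0 0 0 0.1 -0.3 -0.1 87;0 0 0 0.15 -0.45 -0.15 87;0 0 0 0.2 -0.6 -0.2 87;0 0 0 0.25 -0.75 -0.25 87;0 0 0 0.3 -0.9 -0.3 87;0 0 0 0.3 -1 -0.3 87;0 0 0 0.3 -1 -0.3 87"}}

```text
clock: 7.4
position: [0.4919, -0.2562, 0.3047]
eef_rot: [0.564, 0.826, -0.0, 0.0]
contact_force: [-0.6, -0.1, -0.8]
grip_width: 0.0873
finger_force: 0.0
```

Run:
```python
from h import *
print(sensors.state()["position"],sensors.state()["eef_rot"])
c=optics.get_calibration("wrist");im=optics.snapshot("wrist")
cv2.imwrite("pics/w3.png",im[:,:,::-1])
for p,a in blobs(orange(im),60): print(p.round(1),a,cast(c,p,.012)[0].round(4))
# stand board from w2
d=np.load("w2.npy",allow_pickle=True).item();c=d["c"];im=d["im"].copy()
dark=(im.max(2)<75).astype(np.uint8);roi=np.zeros_like(dark);roi[60:233,235:385]=1
m=cv2.morphologyEx(dark*roi,cv2.MORPH_CLOSE,np.ones((15,15)))
k=max(cv2.findContours(m,cv2.RETR_EXTERNAL,cv2.CHAIN_APPROX_NONE)[0],key=cv2.contourArea)
w=cast(c,k[:,0],.012)[:,:2].astype(np.float32);r=cv2.minAreaRect(w);print(r,cv2.boxPoints(r))
```

```text
[ 0.49186173 -0.25622064  0.30471415] [ 5.64259605e-01  8.25597277e-01 -4.73205656e-04  1.02432154e-04]
[276.4  36.8] 580 [ 0.4354 -0.1324  0.012 ]
[278.1 213.1] 425 [ 0.4871 -0.264   0.012 ]
((0.47319701313972473, 0.1762946993112564), (0.13757239282131195, 0.17813029885292053), 16.228790283203125) [[0.38226038 0.24258697]
 [0.43204308 0.07155456]
 [0.56413364 0.11000243]
 [0.51435095 0.28103483]]
```

View pics/w3.png

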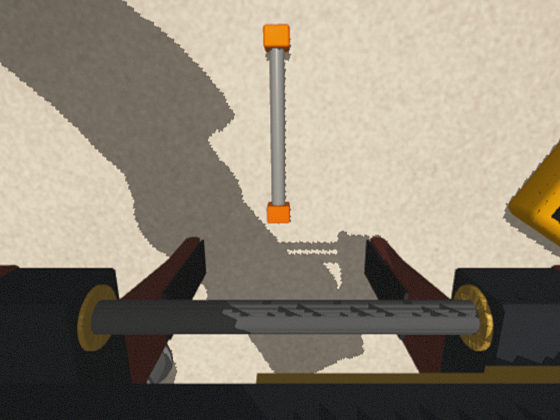

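The picture shows the rod vertical in view, caps at (276,37) and (278,213), which gives a middle of (0.461, -0.198). That agrees with the top view. Descending to grasp it.

{"op": "send_rows", "data": {"moves": "0 0 0 -0.05 0.1 -0.1 87;0 0 0 -0.1 0.2 -0.2 87;0 0 0 -0.15 0.3 -0.35 87;0 0 0 -0.2 0.4 -0.5 87;0 0 0 -0.25 0.5 -0.65 87;0 0 0 -0.306 0.58 -0.75 87;0 0 0 -0.306 0.58 -0.8 87;0 0 0 -0.306 0.58 -0.8 87"}}

```text
clock: 8.25
position: [0.4615, -0.196, 0.2242]
eef_rot: [0.563, 0.826, -0.0, -0.0]
contact_force: [0.9, -0.2, -0.6]
grip_width: 0.0871
finger_force: 0.0
```

{"op": "send_rows", "data": {"moves": "0 0 0 0 0 -0.1 87;0 0 0 0 0 -0.2 87;0 0 0 0 0 -0.3 87;0 0 0 0 0 -0.38 87;0 0 0 0 0 -0.385 60;0 0 0 0 0 -0.385 30;0 0 0 0 0 -0.385 10;0 0 0 0 0 -0.385 5"}}

```text
clock: 9.05
position: [0.462, -0.1966, 0.1865]
eef_rot: [0.563, 0.826, 0.0, 0.0]
contact_force: [-0.1, 0.9, 0.4]
grip_width: 0.0585
finger_force: 0.0
```

{"op": "send_rows", "data": {"moves": "0 0 0 0 0 0 5;0 0 0 0 0 0 5;0 0 0 0 0 0 5;0 0 0 0 0 0 5;0 0 0 0 0 0 5;0 0 0 0 0 0 5;0 0 0 0 0 0 5;0 0 0 0 0 0.0 5"}}

```text
clock: 9.85
position: [0.4618, -0.1965, 0.1862]
eef_rot: [0.563, 0.826, 0.0, -0.0]
contact_force: [0.1, 0.9, -0.0]
grip_width: 0.0109
finger_force: 30.0
```

{"op": "send_rows", "data": {"moves": "0 0 0 0 0 0.1 5;0 0 0 0 0 0.25 5;0 0 0 0 0 0.4 5;0 0 0 0 0 0.55 5;0 0 0 0 0.1 0.7 5;0 0 0 0 0.2 0.8 5;0 0 0 0 0.3 0.9 5;0 0 0 0 0.4 1 5"}}

```text
clock: 10.65
position: [0.4615, -0.1561, 0.2871]
eef_rot: [0.563, 0.826, 0.0, -0.0]
contact_force: [-0.1, 0.1, -1.6]
grip_width: 0.0109
finger_force: 30.0
```

{"op": "send_rows", "data": {"moves": "0 0 0 0 0.12 0.1 5;0 0 0 0 0.24 0.2 5;0 0 0 0 0.36 0.3 5;0 0 0 0 0.48 0.4 5;0 0 0 0 0.6 0.45 5;0 0 0 0 0.74 0.45 5;0 0 0 0 0.87 0.45 5;0 0 0 0 1 0.45 5"}}

```text
clock: 11.45
position: [0.4614, -0.0561, 0.3317]
eef_rot: [0.563, 0.826, 0.0, -0.0]
contact_force: [0.9, 0.3, -1.4]
grip_width: 0.0114
finger_force: 30.0
```

{"op": "send_rows", "data": {"moves": "0 0 0 0 0.12 0 5;0 0 0 0 0.24 0 5;0 0 0 0 0.36 0 5;0 0 -0.01 0 0.48 0 5;0 0 -0.02 0 0.6 0 5;0 0 -0.03 0 0.74 0 5;0 0 -0.04 0 0.87 0 5;0 0 -0.0445 0 1 0 5"}}

```text
clock: 12.25
position: [0.4617, 0.0444, 0.3312]
eef_rot: [0.6, 0.8, -0.0, -0.0]
contact_force: [-0.7, 0.2, -1.7]
grip_width: 0.0115
finger_force: 30.0
```

{"op": "send_rows", "data": {"moves": "0 0 0 0.01 0.12 0 5;0 0 0 0.02 0.24 0 5;0 0 0 0.03 0.36 0 5;0 0 0 0.05 0.48 0 5;0 0 0 0.06 0.6 0 5;0 0 0 0.08 0.74 0 5;0 0 0 0.1 0.87 0 5;0 0 0 0.1 1 0 5"}}

```text
clock: 13.05
position: [0.4721, 0.1447, 0.3312]
eef_rot: [0.599, 0.8, 0.0, 0.0]
contact_force: [0.2, -0.2, -1.4]
grip_width: 0.0112
finger_force: 30.0
```

{"op": "send_rows", "data": {"moves": "0 0 0 0 0.1 0 5;0 0 0 0 0.2 0 5;0 0 0 0 0.28 0 5;0 0 0 0 0.284 0 5;0 0 0 0 0.284 0 5;0 0 0 0 0.284 0 5;0 0 0 0 0.284 0 5;0 0 0 0 0.284 0 5"}}

```text
clock: 13.85
position: [0.4719, 0.1715, 0.3312]
eef_rot: [0.6, 0.8, 0.0, 0.0]
contact_force: [0.1, 0.9, -1.6]
grip_width: 0.011
finger_force: 30.0
```

Run:
```python
from h import *
s=sensors.state();print(s["position"],s["eef_rot"],s["grip_width"])
ct=optics.get_calibration("top");cs=optics.get_calibration("scene")
cw=optics.get_calibration("wrist");iw=optics.snapshot("wrist");it=optics.snapshot("top");i2=optics.snapshot("scene")
for p,a in blobs(orange(iw),60): print("w",p.round(1),a,cast(cw,p,s["position"][2]-.174)[0].round(4))
for p,a in blobs(orange(it),6): print("t",p.round(1),a,cast(ct,p,s["position"][2]-.174)[0].round(4))
for p,a in blobs(orange(i2),4): print("s",p.round(1),a,cast(cs,p,s["position"][2]-.174)[0].round(4))
x=i2[150:240,240:370];x=cv2.resize(x,(575,400),interpolation=cv2.INTER_CUBIC)
y=cv2.resize(iw,(225,169)); 
cv2.imwrite("pics/s4.png",x[:,:,::-1]);cv2.imwrite("pics/w4.png",iw[:,:,::-1])
```

```text
[0.47185255 0.1715074  0.33119653] [5.99784840e-01 8.00161325e-01 9.65425298e-06 1.46539005e-05] 0.011035090607618946
w [36.   6.2] 369 [0.3351 0.2558 0.1572]
w [44.7 88.1] 483 [0.3419 0.2235 0.1572]
w [291.2 138.3] 1767 [0.4558 0.2335 0.1572]
w [ 93.1 347.2] 319 [0.3814 0.0921 0.1572]
w [284.9 365.3] 281 [0.4885 0.1107 0.1572]
t [240.1 196.8] 47 [0.4918 0.104  0.1572]
t [233.  203.5] 6 [0.4757 0.1215 0.1572]
t [309.  252.5] 12 [ 0.3529 -0.0596  0.1572]
t [288.5 264.2] 16 [ 0.3262 -0.01    0.1572]
s [  4.5 105.4] 214 [-0.732  -0.4716  0.1572]
s [313.  156.6] 22 [0.4475 0.2413 0.1572]
s [ 31.6 176.2] 130 [-0.0652 -0.5455  0.1572]
s [312.8 181.8] 4 [0.5602 0.1335 0.1572]
s [287.5 271.7] 43 [ 0.8079 -0.1865  0.1572]
s [266.8 273.1] 14 [ 0.7787 -0.2288  0.1572]
s [259. 281.] 5 [ 0.7869 -0.2594  0.1572]
s [304.4 289.1] 12 [ 0.8771 -0.1931  0.1572]
s [310.5 296.5] 4 [ 0.903  -0.1978  0.1572]
s [315.  304.5] 21 [ 0.9269 -0.2062  0.1572]
```

View pics/w4.png

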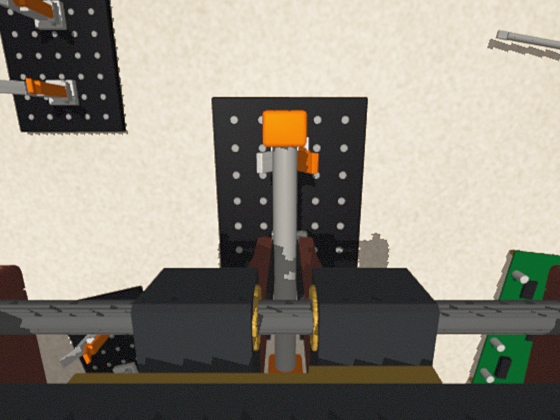

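The picture shows the rod held over the stand, aligned with it: cap at (285,128), board's far edge between (213,97) and (366,97), prong near (264,160) and jaw near (310,160). I'll check the sideways offset in the stand's axes.

Run:
```python
from h import *
cw=optics.get_calibration("wrist");im=cv2.imread("pics/w4.png")[:,:,::-1]
u=np.array([np.cos(np.radians(16.25)),np.sin(np.radians(16.25))])
v=np.array([-u[1],u[0]]);o=np.array([.4746,.1713])
def loc(px,z): w=cast(cw,px,z)[:,:2]-o; return np.c_[w@u,w@v].round(4)*1000
# board edges by row
for r in (110,150,190,225):
    d=np.where(im[r,200:385].max(1)<75)[0]+200; print(r,d[0],d[-1],loc([[d[0],r],[d[-1]+1,r]],.012).tolist())
# rod edges (grey between) at rows below the cap, cap columns
m=orange(np.ascontiguousarray(im));ys,xs=np.where(m[100:150,255:310]);print("cap cols",xs.min()+255,xs.max()+256,ys.min()+100,ys.max()+100)
print("cap top edge",loc([[xs.min()+255,112],[xs.max()+256,112]],.165).tolist())
for r in (175,200,225):
    print(r,im[r,250:325].mean(1).round().astype(int).tolist())
print("row160",[tuple(int(t) for t in p) for p in im[160,254:324:2]])
for q in ([257,160],[319,160]): print(q,loc([q],.104),loc([q],.092))
```

```text
110 213 366 [[-68.0, 84.2], [69.9, 84.3]]
150 215 363 [[-68.2, 48.9], [69.4, 49.0]]
190 217 361 [[-68.3, 11.299999999999999], [69.9, 11.4]]
225 219 358 [[-68.2, -23.7], [69.1, -23.599999999999998]]
cap cols 262 307 110 149
cap top edge [[-13.700000000000001, 76.8], [6.0, 76.8]]
175 [47, 46, 46, 46, 43, 42, 44, 44, 48, 119, 166, 172, 170, 169, 176, 175, 105, 46, 44, 43, 35, 28, 57, 112, 135, 140, 148, 158, 159, 165, 169, 168, 171, 173, 178, 174, 173, 171, 166, 162, 155, 152, 147, 140, 130, 117, 88, 44, 29, 23, 19, 23, 24, 22, 30, 24, 28, 24, 23, 12, 12, 25, 45, 88, 136, 166, 170, 174, 172, 114, 52, 35, 39, 39, 38]
200 [45, 39, 43, 46, 45, 40, 39, 44, 35, 66, 156, 173, 170, 171, 171, 173, 123, 65, 41, 42, 29, 39, 53, 107, 129, 139, 148, 153, 160, 164, 169, 169, 172, 174, 174, 173, 173, 169, 164, 163, 157, 156, 148, 138, 129, 118, 83, 48, 16, 20, 15, 17, 28, 39, 42, 38, 33, 41, 32, 41, 35, 50, 142, 171, 172, 170, 172, 174, 127, 70, 36, 34, 37, 39, 40]
225 [38, 34, 41, 36, 30, 36, 39, 32, 32, 44, 124, 166, 172, 169, 168, 172, 138, 75, 35, 34, 40, 35, 42, 104, 126, 135, 145, 155, 158, 162
[... 155 characters left out ...]
 170, 169, 171, 151, 85, 39, 38, 34, 32, 33, 35]
row160 [(41, 45, 44), (91, 91, 89), (213, 211, 201), (215, 211, 203), (178, 175, 169), (149, 147, 140), (152, 151, 144), (151, 150, 143), (156, 155, 148), (125, 124, 119), (134, 131, 126), (155, 152, 148), (165, 163, 156), (174, 168, 162), (179, 175, 168), (184, 182, 175), (179, 174, 168), (173, 169, 161), (165, 160, 153), (152, 149, 141), (134, 131, 126), (103, 103, 104), (125, 56, 1), (128, 63, 10), (127, 60, 10), (127, 61, 10), (132, 66, 10), (208, 98, 10), (201, 94, 10), (239, 120, 10), (236, 121, 10), (236, 114, 9), (134, 66, 33), (39, 42, 48), (45, 42, 46)]
[257, 160] [[-21.6  49.4]] [[-22.7  48.2]]
[319, 160] [[18.4 49.4]] [[19.6 48.2]]
```

Rod sits about 2 mm too far to -x. I'll correct that and lower it to the mouths.

{"op": "send_rows", "data": {"moves": "0 0 0 0.019 0.006 -0.1 5;0 0 0 0.019 0.006 -0.2 5;0 0 0 0.019 0.006 -0.3 5;0 0 0 0.019 0.006 -0.4 5;0 0 0 0.019 0.006 -0.48 5;0 0 0 0.019 0.006 -0.56 5;0 0 0 0.019 0.006 -0.6 5;0 0 0 0.019 0.006 -0.62 5"}}

```text
clock: 14.8
position: [0.4737, 0.1725, 0.2687]
eef_rot: [0.6, 0.8, -0.0, -0.0]
contact_force: [0.2, -1.0, -1.9]
grip_width: 0.0108
finger_force: 30.0
```

{"op": "send_rows", "data": {"moves": "0 0 0 0 0 -0.03 5;0 0 0 0 0 -0.06 5;0 0 0 0 0 -0.09 5;0 0 0 0 0 -0.12 5;0 0 0 0 0 -0.15 5;0 0 0 0 0 -0.155 5;0 0 0 0 0 -0.155 5;0 0 0 0 0 -0.155 5"}}

```text
clock: 15.6
position: [0.4737, 0.1725, 0.2537]
eef_rot: [0.6, 0.8, -0.0, -0.0]
contact_force: [-0.5, -0.2, -1.5]
grip_width: 0.0113
finger_force: 30.0
```

{"op": "send_rows", "data": {"moves": "0 0 0 0 0 -0.008 5;0 0 0 0 0 -0.015 5;0 0 0 0 0 -0.015 5;0 0 0 0 0 -0.015 14;0 0 0 0 0 -0.015 18;0 0 0 0 0 -0.015 22;0 0 0 0 0 -0.015 30;0 0 0 0 0 -0.015 40"}}

```text
clock: 16.4
position: [0.4739, 0.1726, 0.2523]
eef_rot: [0.6, 0.8, 0.0, 0.0]
contact_force: [-0.1, -0.2, 0.8]
grip_width: 0.0347
finger_force: 0.0
```

Run:
```python
from h import *
s=sensors.state();print(s["position"],s["contact_force"])
cw=optics.get_calibration("wrist");iw=optics.snapshot("wrist");it=optics.snapshot("top");ct=optics.get_calibration("top")
for p,a in blobs(orange(iw),60): print("w",p.round(1),a,cast(cw,p,.08)[0].round(4))
for p,a in blobs(orange(it),6): print("t",p.round(1),a,cast(ct,p,.082)[0].round(4))
cv2.imwrite("pics/w5.png",iw[:,:,::-1])
```

```text
[0.47387128 0.17255755 0.25225095] [-0.10430175 -0.15345658  0.76186152]
w [282.7 130.2] 1290 [0.4529 0.237  0.08  ]
w [312.1 179.6] 1255 [0.473  0.2188 0.08  ]
w [302.6 292.8] 118 [0.4864 0.1596 0.08  ]
w [310.1 348.9] 704 [0.5007 0.1276 0.08  ]
w [282.9 365.4] 296 [0.4891 0.1129 0.08  ]
t [231.5  93.2] 6 [0.7889 0.1314 0.082 ]
t [231.4 199.9] 30 [0.4985 0.1327 0.082 ]
t [242.6 202.1] 42 [0.492 0.104 0.082]
t [309.2 252.5] 13 [ 0.3589 -0.0634  0.082 ]
t [288.8 264.5] 14 [ 0.3299 -0.0112  0.082 ]
```

View pics/w5.png

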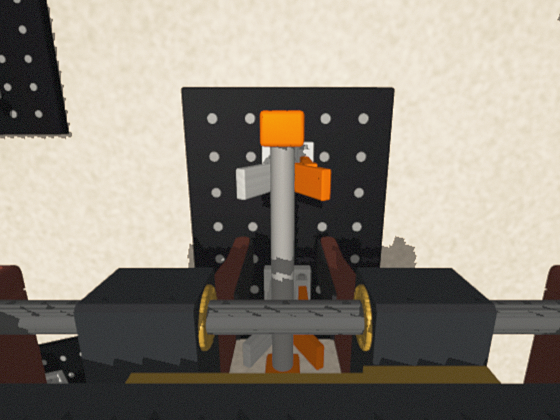

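The rod lies in both mouths, released: cap at (283,130), prong and jaw on either side at row 180. I'll lift clear, then turn the gripper 90° so that the two fingertips press symmetrically between the clips.

{"op": "send_rows", "data": {"moves": "0 0 0 0 0 0.1 40;0 0 0 0 0 0.25 40;0 0 0 0 0 0.42 40;0 0 0.07 0.014 -0.011 0.45 30;0 0 0.14 0.014 -0.011 0.45 30;0 0 0.21 0.014 -0.011 0.45 30;0 0 0.28 0.014 -0.011 0.45 30;0 0 0.35 0.014 -0.011 0.45 30"}}

```text
clock: 17.3
position: [0.4752, 0.1713, 0.298]
eef_rot: [0.286, 0.958, 0.0, 0.0]
contact_force: [-0.2, 0.7, -0.2]
grip_width: 0.0297
finger_force: 0.0
```

{"op": "send_rows", "data": {"moves": "0 0 0.07 0 0 0 30;0 0 0.14 0 0 0 30;0 0 0.21 0 0 0 30;0 0 0.28 0 0 0 30;0 0 0.35 0 0 0 30;0 0 0.41 0 0 0 30;0 0 0.435 0 0 0 30;0 0 0.435 0 0 0 30"}}

```text
clock: 18.1
position: [0.4753, 0.1712, 0.2978]
eef_rot: [-0.142, 0.99, -0.0, 0.0]
contact_force: [0.1, -0.5, -0.0]
grip_width: 0.0296
finger_force: 0.0
```

Run:
```python
from h import *
s=sensors.state();print(s["position"],s["eef_rot"],s["joints"].round(2),s["grip_width"])
it=optics.snapshot("top");ct=optics.get_calibration("top");cw=optics.get_calibration("wrist");iw=optics.snapshot("wrist")
for p,a in blobs(orange(it),6): print("t",p.round(1),a,cast(ct,p,.082)[0].round(4))
for p,a in blobs(orange(iw),60): print("w",p.round(1),a,cast(cw,p,.085)[0].round(4))
cv2.imwrite("pics/w6.png",iw[:,:,::-1])
```

```text
[0.47528755 0.17115813 0.29784007] [-1.41524445e-01  9.89934686e-01 -1.59784783e-06  3.84671667e-04] [-0.56  0.34  0.11  2.06 -0.05  0.74  1.44] 0.029585617214474436
t [242.  205.2] 6 [0.4841 0.1056 0.082 ]
t [309.2 252.5] 13 [ 0.3589 -0.0634  0.082 ]
t [288.6 264.2] 17 [ 0.3305 -0.0109  0.082 ]
t [178.  301.5] 20 [0.244  0.2671 0.082 ]
w [390.9 229. ] 947 [0.4502 0.235  0.085 ]
w [176.3 229.5] 943 [0.4885 0.1043 0.085 ]
w [216.9 252.7] 699 [0.4967 0.1326 0.085 ]
w [353.5 252.2] 729 [0.4717 0.2174 0.085 ]
```

View pics/w6.png

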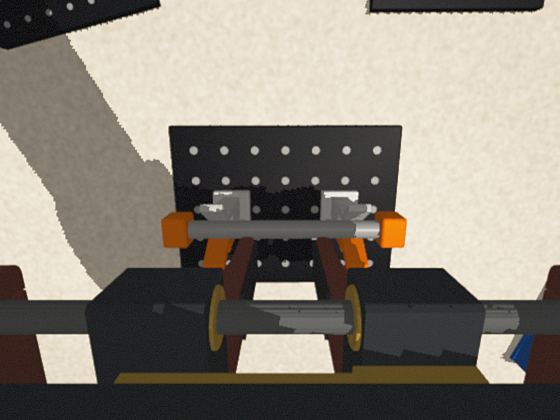

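The rod lies level across both clips, caps at (176,229) and (391,229), with the fingers centred between the clips. Pressing down now in stages.

{"op": "send_rows", "data": {"moves": "0 0 0 0 0 -0.1 30;0 0 0 0 0 -0.2 30;0 0 0 0 0 -0.28 30;0 0 0 0 0 -0.31 30;0 0 0 0 0 -0.33 30;0 0 0 0 0 -0.35 30;0 0 0 0 0 -0.36 30;0 0 0 0 0 -0.36 30"}}

```text
clock: 19.0
position: [0.4756, 0.1715, 0.2617]
eef_rot: [-0.142, 0.99, 0.0, 0.001]
contact_force: [0.2, -0.3, 3.4]
grip_width: 0.0297
finger_force: 1.6
```

{"op": "send_rows", "data": {"moves": "0 0 0 0 0 -0.015 30;0 0 0 0 0 -0.03 30;0 0 0 0 0 -0.045 30;0 0 0 0 0 -0.06 30;0 0 0 0 0 -0.075 30;0 0 0 0 0 -0.09 30;0 0 0 0 0 -0.1 30;0 0 0 0 0 -0.11 30"}}

```text
clock: 19.8
position: [0.475, 0.1713, 0.2499]
eef_rot: [-0.142, 0.99, -0.0, -0.0]
contact_force: [0.2, -0.1, -0.4]
grip_width: 0.03
finger_force: 0.0
```

{"op": "send_rows", "data": {"moves": "0 0 0 0 0 -0.005 30;0 0 0 0 0 -0.01 30;0 0 0 0 0 -0.015 30;0 0 0 0 0 -0.018 30;0 0 0 0 0 -0.021 30;0 0 0 0 0 -0.024 30;0 0 0 0 0 -0.027 30;0 0 0 0 0 -0.027 30"}}

```text
clock: 20.6
position: [0.4755, 0.1715, 0.248]
eef_rot: [-0.142, 0.99, 0.0, 0.001]
contact_force: [0.0, 0.0, 5.6]
grip_width: 0.03
finger_force: 2.7
```

{"op": "send_rows", "data": {"moves": "0 0 0 0 0 -0.01 30;0 0 0 0 0 -0.02 30;0 0 0 0 0 -0.03 30;0 0 0 0 0 -0.03 30;0 0 0 0 0 -0.03 30;0 0 0 0 0 -0.03 30;0 0 0 0 0 -0.03 30;0 0 0 0 0 -0.03 30"}}

```text
clock: 21.4
position: [0.4772, 0.1719, 0.2472]
eef_rot: [-0.141, 0.99, 0.001, 0.003]
contact_force: [-0.6, -0.8, 22.1]
grip_width: 0.0299
finger_force: 11.3
```

{"op": "send_rows", "data": {"moves": "0 0 0 0 0 0.1 30;0 0 0 0 0 0.25 30;0 0 0 0 0 0.4 30;0 0 0 0 0 0.55 30;0 0 0 0 0 0.6 30;0 0 0 0 0 0.6 30;0 0 0 0 0 0.6 30;0 0 0 0 0 0.6 30"}}

```text
clock: 22.2
position: [0.4748, 0.1713, 0.3037]
eef_rot: [-0.142, 0.99, -0.0, -0.001]
contact_force: [0.2, 0.8, 0.6]
grip_width: 0.0303
finger_force: 0.0
```

Run:
```python
from h import *
cw=optics.get_calibration("wrist");iw=optics.snapshot("wrist")
for p,a in blobs(orange(iw),60): print("w",p.round(1),a,cast(cw,p,.066)[0].round(4))
cs=optics.get_calibration("scene");i2=optics.snapshot("scene")
x=cv2.resize(i2[150:230,250:350],(420,336),interpolation=cv2.INTER_CUBIC)
y=cv2.resize(iw[100:300,150:420],(380,282),interpolation=cv2.INTER_CUBIC);y=np.vstack([y,np.zeros((54,380,3),np.uint8)])
cv2.imwrite("pics/c7.png",np.hstack([x,y])[:,:,::-1])
```

```text
w [381.3 226.5] 820 [0.4548 0.2382 0.066 ]
w [187.2 226.8] 805 [0.4939 0.105  0.066 ]
w [218.9 248.1] 831 [0.5034 0.1305 0.066 ]
w [351.  248.2] 851 [0.4765 0.2229 0.066 ]
```

View pics/c7.png

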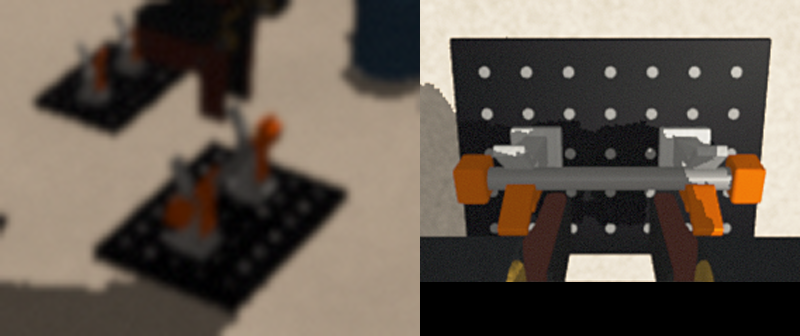

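The rod sits level in both forks: caps at rows 226.5 and 226.8, 139 mm apart at seat height. A hard stop at 22 N put the fingertips at 65–66 mm, which is the seated rod's top. The gripper is clear.

```bash
python3 -c "
from workcell import workorder;print(workorder.job_done())"
```

```text
the job is handed in; nothing more can be done
None
```

The rod is pressed home in both spring clips, level and at seat height, with the gripper clear. I handed the job in at about 22 s, and no verdict came back. That the jaws are shut is inferred from the 22 N hard stop at seat depth and the last wrist picture.

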